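# Free a seized hinge pin

## Robot

A 7-joint arm with a two-finger parallel gripper is mounted at the origin on a cart in front of the work surface, level with it; the furniture and walls round the work are solid. World frame = base frame: x ahead of the robot, y to its left, z up, the work surface at z = 0. Lengths are in m, angles in rad, forces in N, time in s.
With the tool pointing down it reaches from about 0.4 to 0.85 m from the base axis. Payload 10.4 kg.
Tool frame: the origin (TCP) lies on the centre line of the jaws, within the pads' length; the fingertips stand 11 mm ahead of it and the grasp point (between the pads) lies 8 mm behind it (tip_reach is the distance from the TCP to the fingertips, in m); z points along the fingers, y is the line along which they close (so a half turn about z gives the same grasp; the last joint's range is limited). The gripper opens to 85 mm and grips with 20 to 120 N. Pads are 22 mm wide; open, the fingers measure 114 mm over their backs; the gripper's body (76 mm by 85 mm) begins 54 mm behind the grasp point. The pads swing forward as they close: fully open they stand 13 mm farther back than shut.
Start: joints at [-1.247, 0.332, -0.065, 1.46, 0.022, 1.35, -0.088], TCP at [0.212, 0.588, 0.221] pointing down, gripper open.
Joint ranges: [-2.6, 2.6], [-0.5, 2.12], [-1.47, 1.34], [0.16, 2.42], [-1.27, 4.41], [0.06, 2.06], [-2.6, 2.6]. Speed limits (rad/s): [2.22, 2.22, 2.79, 2.79, 3.14, 3.14, 3.14].

## Interface

Orientations are given as a unit quaternion [x, y, z, w].
In Python, from workcell import get_obs, camera, hand_in, tip_reach gives the robot as it stands. The module is installed in compiled form; this text tells all that it offers.
- The arm moves only by the tool move_arm, never from a script. Its argument "plan" is a list of rows, each an object with "delta_pos": the shift along the tool's x, y, z in m, a list of three; "turn": the turn, a rotation vector about the tool's x, y, z in rad, a list of three; "fingers": the closure, from 0 (fully open) to 1 (shut). A call has 1 to 12 rows; each row is the pose to reach, as a shift and turn from the pose commanded when the call began, along the tool's axes at that moment; what a row does not reach only later rows make up. A row lasts 1/8 s, in which the tool goes at most 62.5 mm and 10.7 degrees, less where a joint would pass 70% of its speed; a pose out of reach is approached as far as the arm can. A call with a gripper value outside its range is refused whole. The fingers move at their own pace and stop on an object; "force" is the grip in N (left out, the last holds). Time passes only in rows, so rows that repeat a pose let the fingers close. It gives the time, the measured TCP pose, the force, the opening and the grip force at its end, in the units of the state.
- get_obs(): the state, without advancing time (a new reading comes with each control period).
- camera(name): name is "side" or "top"; returns a dict with "color" (420x560x3 uint8, red, green, blue), "range_z" (420x560 float32, m along the optical axis (not along the pixel's ray), 0 where there is no reading), "fx", "fy", "cx", "cy" (pixels), "R" (3x3) and "t" (3): a world point X has camera coordinates R X + t. Camera axes: x right, y down, z forward; pixel columns grow to the right and rows downward; lengths in m; the calibration is good to about 2 mm. A picture is of the moment at which its call begins.
- hand_in(): hands the job in; it is judged then, once.
The state is a dict: "clock": time; "joint_pos": joint angles; "joint_velocities": joint speeds; "tau": joint torques, N m; "position": TCP position; "ee_rot": TCP orientation; "ft_force": force on the tool from outside, world axes, zero at the start; "torque": the same for the moment, N m; "grip_width": opening from 0.0 (shut) to 1.0 (fully open); "grasp_force": force on a finger pad.
Only numpy, scipy, OpenCV 4.12 (cv2) and the standard library are available. Lean on these libraries where they do the work, as an engineer would, in place of code of your own. Each camera call takes 0.05 s, during which the arm holds its last target. There are 200 camera calls.

## Task

The steel hinge pin with the flat crossbar head has seized in its knuckle. Grip the crossbar and work the pin loose little by little, twisting it well to one side and back again while pulling it up rather than pulling it straight; then draw it out of the bore and put it foot first into the small metal tin. Leave the round-knobbed pin in its own hinge and the tin standing.

Things in the scene. Friction and masses are not known exactly. Their poses are not given: they have to be found in the camera images.
- hinge_pin: Seized steel pin, 77 mm long, about 80 g, upright in hinge_a, crossbar parallel to the hinge's x. Origin: centre of its foot (lower end), at the start 8 mm above the bench; z up along the pin. Shank 14 mm diameter from 0 to 32 mm, collar 24 mm diameter to 36 mm, neck 12 mm diameter to 52 mm, then the crossbar. Its foot leaves the bore after a rise of 32 mm
- hinge_pin_grip (a point): Centre of the pin's flat crossbar, 64.5 mm above its foot: 44 mm long (x), 11 mm thick (y), 25 mm high; grip it across the thickness. The pin is stuck for the first 9 mm of its rise, then slides freely. A straight pull takes about 25 to 35 N; twisting 0.5 rad each way (either first) while rising 2.5 mm a stroke takes 15 to 20 N. A grip of 40 N holds it
- hinge_a: Fixed hinge half that holds the seized pin: dark steel leaf 90 x 56 x 6 mm (long along its x) with four screws, lying on the bench, and on it an upright round knuckle 38 mm diameter whose top is 40 mm above the bench, with a vertical through bore. Origin under the centre of the bore at bench level, z up. It stands left or right of the vice
- hinge_b: Fixed hinge half of the same shape and size on the other side of the vice, holding the round-knobbed pin. Origin as for hinge_a
- knob_pin: Loose steel pin of the same length in hinge_b, told apart by its round knob head, 28 mm diameter. Origin at its foot. Leave it where it is
- tin: Small round open metal tin (aluminium cup), rim 72 mm outside diameter and 60 mm high, wall 3 mm, floor about 5 mm thick, a little narrower at the foot, standing loose between the vice (160 mm high, ends 0.43 m ahead of the robot) and the tall drawer cabinet (front 0.68 m ahead; swing across short of it), 0.35 kg. Origin at the centre of its underside, z up
There are look-alikes about, which are no part of the job. What is shaped like the hinge_a but red is not meant. What is shaped like the knob_pin but red is not meant.

How it is judged:
By the outcome, as a careful person would: the job done as asked, in the order asked, and still so for the second after the job is handed in, with the robot touching nothing.
It also fails if it takes over 58 s, if anything falls off the work surface, if the arm or the gripper's body presses on something with over 40 N, if the wrist force passes 120 N, or if a joint passes its speed limit or range.

## Working session

There is one attempt and no reset: what is moved stays moved. The work goes in short steps, Python scripts to look and compute and a tool call to move; the robot and the scene stay as the last step left them, time stands still between calls to the robot, and variables do not carry over. Pictures are saved under pics/ and viewed, at most 10 in all, crops included, and the job is handed in when it is done.

Besides the shell and the picture viewer there is one more tool, called after "Emit:" in YAML: its name, and indented under it one key for each argument. move_arm: Moves the arm, as the interface text tells. Its arguments: {"type":"object","properties":{"plan":{"type":"array","items":{"type":"object","properties":{"delta_pos":{"type":"array","items":{"type":"number"}},"turn":{"type":"array","items":{"type":"number"}},"fingers":{"type":"number"}}}},"force":{"type":"number"}},"required":["plan"]}

```bash
mkdir -p pics; cat > h.py <<'E'
import numpy as np, cv2
from workcell import get_obs, camera, hand_in, tip_reach
def pts(c):
    z=c["range_z"].astype(float); v,u=np.indices(z.shape)
    P=np.stack([(u-c["cx"])/c["fx"]*z,(v-c["cy"])/c["fy"]*z,z],-1)
    W=(P-c["t"])@c["R"]; W[z==0]=np.nan
    return W
E
python3 - <<'E'
from h import *
a=camera("top");b=camera("side")
for n,c in(("top",a),("side",b)):
    cv2.imwrite(f"pics/{n}0.png",c["color"][:,:,::-1]); print(n,-c["R"].T@c["t"],c["fx"],c["R"].round(2).tolist())
print(get_obs(),tip_reach)
E
```

```text
top [2.92913337e-01 1.71206037e-04 1.01201080e+00] 449.5256438723051 [[-0.03, -1.0, 0.0], [-0.98, 0.02, -0.19], [0.19, -0.01, -0.98]]
side [ 0.41130377 -0.9813801   0.49936103] 389.1579679973508 [[1.0, -0.08, 0.01], [-0.03, -0.41, -0.91], [0.08, 0.91, -0.41]]
{'clock': 0.1, 'joint_pos': array([-1.24655366,  0.33281708, -0.06470578,  1.46083403,  0.02158164,
        1.34992275, -0.0884831 ]), 'joint_velocities': array([ 1.93620664e-03, -8.07772995e-04,  4.86848485e-05, -1.55056293e-03,
        9.79492306e-04, -1.45618557e-03,  1.44050809e-03]), 'tau': array([ 1.55627320e-03, -6.26750064e+01,  4.94795095e-02, -3.92432106e+01,
        1.64842437e-02,  7.09520114e-03,  4.92045922e-05]), 'position': array([0.21233236, 0.58745621, 0.2200014 ]), 'ee_rot': array([ 1.72535082e-01,  9.85003163e-01, -6.36719639e-04, -9.20691032e-05]), 'ft_force': array([0.02161768, 0.36482192, 0.17218354]), 'torque': array([-0.00152691, -0.0319423 ,  0.03983396]), 'grasp_force': 0.0, 'grip_width': 1.0015157771385117} 0.011
```

View pics/top0.png

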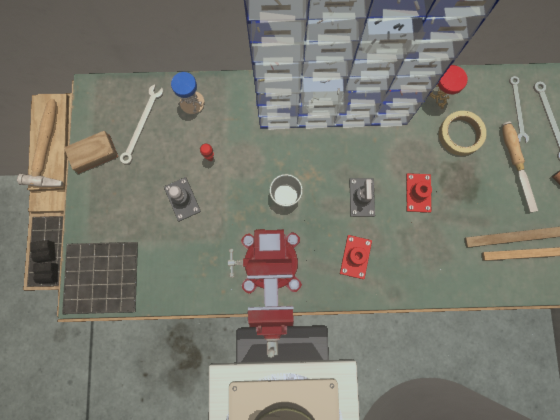

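View pics/side0.png

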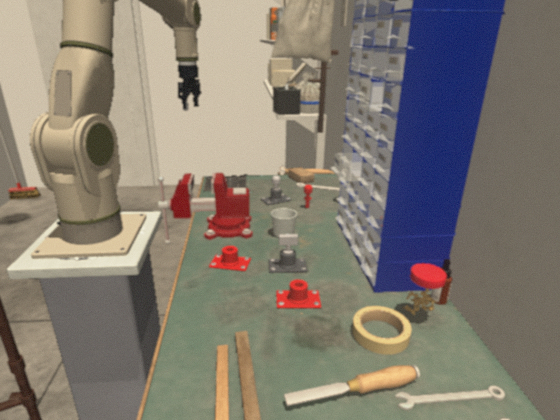

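Candidates: the dark hinge at top (362,195) has a flat bar head, and the dark hinge at top (180,198) has a round knob. The red hinges at (419,192) and (356,257) and the red pin at (206,151) are look-alikes. The dark one at (362,195) fits hinge_a. I'll confirm it in one crop and measure it along with the tin at (286,192).

```bash
python3 - <<'E'
from h import *
a=camera("top");b=camera("side")
A=cv2.resize(a["color"][150:235,320:450],None,fx=5,fy=5,interpolation=cv2.INTER_CUBIC)
B=cv2.resize(b["color"][195:285,235:345],None,fx=4,fy=4,interpolation=cv2.INTER_CUBIC)
im=np.zeros((785,650,3),np.uint8)
A=cv2.resize(A,(500,327));B=cv2.resize(B,(330,270))
im=np.zeros((600,500,3),np.uint8);im[:327]=A;im[330:600,:330]=B
cv2.imwrite("pics/crop1.png",im[:,:,::-1])
W=pts(a);V=pts(b)
def rect(m,W,n):
    p=W[m]; 
    if len(p)<4: print(n,len(p));return
    r=cv2.minAreaRect(p[:,:2].astype(np.float32)); print(n,len(p),"rect",np.round(r[0],4),np.round(r[1],4),round(r[2],1),"med",np.median(p,0).round(4))
box=lambda X,x0,x1,y0,y1,z0,z1:(X[...,0]>x0)&(X[...,0]<x1)&(X[...,1]>y0)&(X[...,1]<y1)&(X[...,2]>z0)&(X[...,2]<z1)
print("at px",W[190,368],W[195,362],W[192,286])
c=W[195,362][:2]
for X,n in((W,"top"),(V,"side")):
    R=(c[0]-.06,c[0]+.06,c[1]-.06,c[1]+.06)
    rect(box(X,*R,.075,.1),X,n+" bartop");rect(box(X,*R,.062,.1),X,n+" bar");rect(box(X,*R,.034,.05),X,n+" knuckle/collar")
    t=W[192,286][:2]
    m=box(X,t[0]-.06,t[0]+.06,t[1]-.06,t[1]+.06,.053,.07);rect(m,X,n+" rim")
    p=X[m]
    if len(p)>5:
        s=np.linalg.lstsq(np.c_[2*p[:,:2],np.ones(len(p))],(p[:,:2]**2).sum(1),rcond=None)[0];print("circ",s[:2],np.sqrt(s[2]+s[0]**2+s[1]**2),p[:,2].max())
    m=box(X,c[0]-.07,c[0]+.07,c[1]-.07,c[1]+.07,.003,.012);rect(m,X,n+" leaf")
    m=box(X,.15,.5,-.1,.1,.1,.2);print("vice",np.nanmin(X[m],0),np.nanmax(X[m],0)) if m.any() else 0
E
```

```text
at px [ 0.50595203 -0.19042683  0.08398414] [ 0.50452892 -0.18501674  0.04228519] [ 0.52456451 -0.01793247  0.00311742]
top bartop 115 rect [ 0.5085 -0.1918] [0.0114 0.0439] 87.8 med [ 0.5064 -0.1911  0.0833]
top bar 146 rect [ 0.5084 -0.1917] [0.0114 0.0439] 88.3 med [ 0.5074 -0.1898  0.0827]
top knuckle/collar 114 rect [ 0.5068 -0.1906] [0.0365 0.0337] 66.5 med [ 0.5065 -0.1834  0.0396]
top rim 158 rect [ 0.5176 -0.016 ] [0.0676 0.0701] 89.1 med [ 0.5241 -0.0158  0.0584]
circ [ 0.51681887 -0.01610515] 0.03385036479445067 0.06313853092501912
top leaf 539 rect [ 0.5092 -0.1816] [0.1278 0.1174] 88.6 med [ 0.4943 -0.1853  0.0053]
vice [ 0.18113475 -0.02235843  0.10021263] [0.42575842 0.06407797 0.15928097]
side bartop 113 rect [ 0.511  -0.1936] [0.0144 0.0439] 89.8 med [ 0.5102 -0.1968  0.0825]
side bar 206 rect [ 0.511  -0.1936] [0.0144 0.0439] 89.8 med [ 0.5097 -0.1973  0.0765]
side knuckle/collar 125 rect [ 0.5101 -0.1966] [0.0359 0.0326] 0.5 med [ 0.5098 -0.2007  0.0397]
side rim 135 rect [ 0.5182 -0.0162] [0.0738 0.0686] 82.8 med [ 0.5213 -0.011   0.0569]
circ [ 0.51921331 -0.01815378] 0.03396158170445264 0.061884818449997644
side leaf 381 rect [ 0.5105 -0.1947] [0.058 0.09 ] 90.0 med [ 0.5069 -0.2044  0.0056]
vice [ 0.18451951 -0.02717415  0.10010478] [0.42860899 0.06298867 0.1576597 ]
```

View pics/crop1.png

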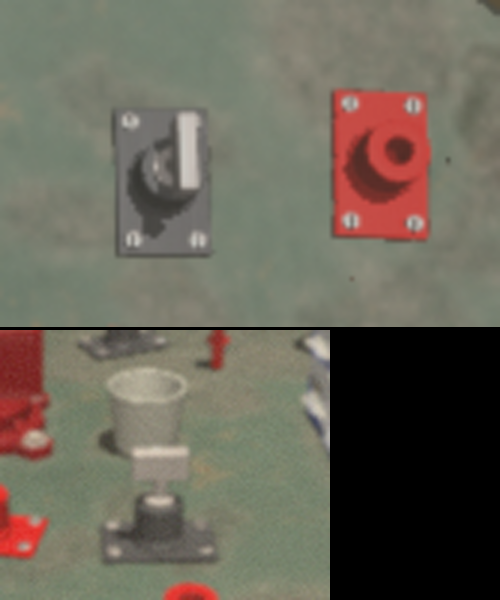

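The crop confirms it: the dark hinge with a flat, light crossbar running along x is hinge_a, and the red one holds no pin. Bar centre is about (0.510, -0.193, 0.0725), yaw about -1°. The tin is at (0.518, -0.017). Swinging over now, above the vice and short of the cabinet.

Emit:
move_arm:
  plan:
    - {"delta_pos":[-0.054,-0.032,-0.015],"turn":[0,0,0.18],"fingers":0}
    - {"delta_pos":[-0.108,-0.064,-0.03],"turn":[0,0,0.36],"fingers":0}
    - {"delta_pos":[-0.162,-0.096,-0.04],"turn":[0,0,0.54],"fingers":0}
    - {"delta_pos":[-0.216,-0.128,-0.04],"turn":[0,0,0.72],"fingers":0}
    - {"delta_pos":[-0.27,-0.16,-0.04],"turn":[0,0,0.9],"fingers":0}
    - {"delta_pos":[-0.322,-0.19,-0.04],"turn":[0,0,1.08],"fingers":0}
    - {"delta_pos":[-0.35,-0.245,-0.04],"turn":[0,0,1.26],"fingers":0}
    - {"delta_pos":[-0.38,-0.3,-0.04],"turn":[0,0,1.44],"fingers":0}
    - {"delta_pos":[-0.41,-0.355,-0.04],"turn":[0,0,1.62],"fingers":0}
    - {"delta_pos":[-0.44,-0.41,-0.04],"turn":[0,0,1.8],"fingers":0}
    - {"delta_pos":[-0.465,-0.465,-0.04],"turn":[0,0,1.98],"fingers":0}
    - {"delta_pos":[-0.49,-0.52,-0.04],"turn":[0,0,2.16],"fingers":0}

```text
clock: 1.7
position: [0.4963, -0.0699, 0.2608]
ee_rot: [0.951, 0.309, 0.0, -0.0]
ft_force: [1.1, 0.2, -1.0]
grip_width: 1.004
grasp_force: 0.0
```

```bash
cat >> h.py <<'E'
from scipy.spatial.transform import Rotation as Ro
def goto(p,yaw_y=None,show=True):
    "tool-frame shift to world p and tool-z turn that brings tool y to world angle yaw_y(deg)"
    o=get_obs();R=Ro.from_quat(o["ee_rot"])
    d=R.inv().apply(np.array(p)-o["position"]);y=R.as_matrix()[:,1];ang=np.degrees(np.arctan2(y[1],y[0]))
    t=None if yaw_y is None else np.radians((ang-yaw_y+180)%360-180)
    print("clk",o["clock"].__round__(2),"pos",o["position"].round(4),"yawy",ang.round(2),"tilt",(R.as_matrix()[:,2]).round(4),"d",d.round(4),"turn",t,"j",o["joint_pos"].round(2),"F",o["ft_force"].round(1),"g",o["grip_width"].__round__(3),round(float(o["grasp_force"]),1))
E
python3 -c "
from h import *
goto([.51,-.193,.2],-91)"
```

```text
clk 1.7 pos [ 0.4963 -0.0699  0.2608] yawy -53.97 tilt [ 5.e-04  5.e-04 -1.e+00] d [-0.0614  0.1077  0.0608] turn 0.6462779970984782 j [-0.56  0.02  0.62  1.75 -0.01  1.38 -0.88] F [ 1.1  0.2 -1. ] g 1.004 0.0
```

Emit:
move_arm:
  plan:
    - {"delta_pos":[-0.03,0.054,0.03],"turn":[0,0,0.17],"fingers":0.2}
    - {"delta_pos":[-0.0614,0.1077,0.06],"turn":[0,0,0.34],"fingers":0.4}
    - {"delta_pos":[-0.0614,0.1077,0.06],"turn":[0,0,0.51],"fingers":0.5}
    - {"delta_pos":[-0.0614,0.1077,0.06],"turn":[0,0,0.646],"fingers":0.5}
    - {"delta_pos":[-0.0614,0.1077,0.06],"turn":[0,0,0.646],"fingers":0.5}

```text
clock: 2.33
position: [0.5108, -0.1909, 0.2005]
ee_rot: [1.0, -0.005, -0.0, 0.0]
ft_force: [0.9, -0.5, -0.4]
grip_width: 0.501
grasp_force: 0.0
```

```bash
python3 -c "
from h import *
goto([.51,-.193,.0645],-91)
a=camera('top');b=camera('side')
cv2.imwrite('pics/c2.png',cv2.resize(b['color'][120:300,200:400],None,fx=3,fy=3)[:,:,::-1])"
```

```text
clk 2.33 pos [ 0.5108 -0.1909  0.2005] yawy -90.6 tilt [-5.e-04 -0.e+00 -1.e+00] d [-0.0007  0.0021  0.136 ] turn 0.006959670123298278 j [-0.42  0.2   0.79  1.74 -0.15  1.27 -1.17] F [ 0.9 -0.5 -0.4] g 0.501 0.0
```

View pics/c2.png

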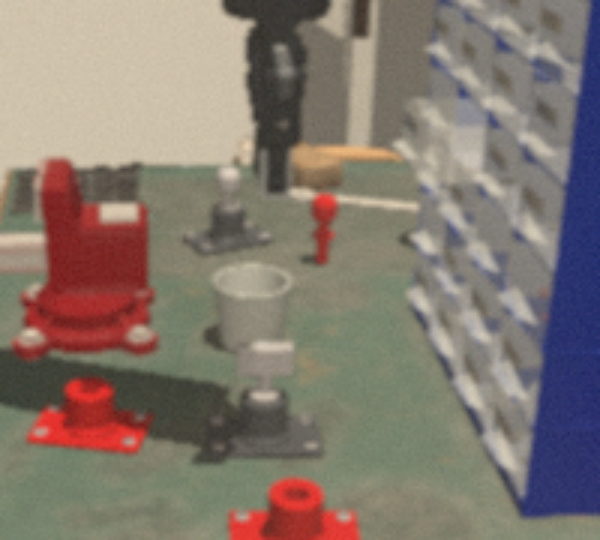

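The gripper (crop ~(275,180)) hangs directly above the crossbar at crop (266,357), aligned along x. Descending and closing gently.

Emit:
move_arm:
  plan:
    - {"delta_pos":[-0.0005,0.002,0.05],"turn":[0,0,0.005],"fingers":0.5}
    - {"delta_pos":[-0.0005,0.002,0.09],"turn":[0,0,0.005],"fingers":0.5}
    - {"delta_pos":[-0.0005,0.002,0.115],"turn":[0,0,0.005],"fingers":0.5}
    - {"delta_pos":[-0.0005,0.002,0.13],"turn":[0,0,0.005],"fingers":0.5}
    - {"delta_pos":[-0.0005,0.002,0.136],"turn":[0,0,0.005],"fingers":0.5}
    - {"delta_pos":[-0.0005,0.002,0.136],"turn":[0,0,0.005],"fingers":0.7}
    - {"delta_pos":[-0.0005,0.002,0.136],"turn":[0,0,0.005],"fingers":0.8}
    - {"delta_pos":[-0.0005,0.002,0.136],"turn":[0,0,0.005],"fingers":1}
    - {"delta_pos":[-0.0005,0.002,0.136],"turn":[0,0,0.005],"fingers":1}
    - {"delta_pos":[-0.0005,0.002,0.136],"turn":[0,0,0.005],"fingers":1}
    - {"delta_pos":[-0.0005,0.002,0.136],"turn":[0,0,0.005],"fingers":1}
  force: 25

```text
clock: 3.8
position: [0.5111, -0.1929, 0.0656]
ee_rot: [1.0, -0.008, 0.001, -0.0]
ft_force: [-1.2, 0.8, 6.2]
grip_width: 0.117
grasp_force: 26.1
```

```bash
python3 -c "
from h import *
goto([.51,-.193,.0645],-91);print(get_obs()['torque'])"
```

```text
clk 3.8 pos [ 0.5111 -0.1929  0.0656] yawy -90.92 tilt [ 1.5e-03  3.0e-04 -1.0e+00] d [-0.0011  0.0001  0.0011] turn 0.0013519069464906293 j [-0.35  0.37  0.74  1.88 -0.29  1.   -1.07] F [-1.2  0.8  6.2] g 0.117 26.1
[ 0.30492627  0.23333626 -0.07188904]
```

Emit:
move_arm:
  plan:
    - {"delta_pos":[0,0,0],"turn":[0,0,0],"fingers":1}
    - {"delta_pos":[0,0,-0.001],"turn":[0,0,0],"fingers":1}
    - {"delta_pos":[0,0,-0.0015],"turn":[0,0,0.13],"fingers":1}
    - {"delta_pos":[0,0,-0.002],"turn":[0,0,0.26],"fingers":1}
    - {"delta_pos":[0,0,-0.003],"turn":[0,0,0.39],"fingers":1}
    - {"delta_pos":[0,0,-0.0035],"turn":[0,0,0.52],"fingers":1}
    - {"delta_pos":[0,0,-0.0035],"turn":[0,0,0.54],"fingers":1}
    - {"delta_pos":[0,0,-0.0035],"turn":[0,0,0.54],"fingers":1}
  force: 50

```text
clock: 4.8
position: [0.5093, -0.1925, 0.0669]
ee_rot: [0.962, -0.273, -0.001, 0.0]
ft_force: [3.0, -1.4, -26.5]
grip_width: 0.105
grasp_force: 48.4
```

```bash
python3 -c "
from h import *
goto([.51,-.193,.0645],-91);print(get_obs()['torque'])"
```

```text
clk 4.8 pos [ 0.5093 -0.1925  0.0669] yawy -121.73 tilt [-2.3e-03  1.0e-04 -1.0e+00] d [0.0008 0.0001 0.0024] turn -0.5363029293702858 j [-0.43  0.4   0.85  1.88 -0.35  1.02 -1.56] F [  3.   -1.4 -26.5] g 0.105 48.4
[-0.61356777 -0.96413367  0.03637509]
```

Emit:
move_arm:
  plan:
    - {"delta_pos":[0,0,0],"turn":[0,0,-0.13],"fingers":1}
    - {"delta_pos":[0,0,0],"turn":[0,0,-0.27],"fingers":1}
    - {"delta_pos":[0,0,-0.0005],"turn":[0,0,-0.41],"fingers":1}
    - {"delta_pos":[0,0,-0.001],"turn":[0,0,-0.54],"fingers":1}
    - {"delta_pos":[0,0,-0.0015],"turn":[0,0,-0.67],"fingers":1}
    - {"delta_pos":[0,0,-0.002],"turn":[0,0,-0.81],"fingers":1}
    - {"delta_pos":[0,0,-0.0025],"turn":[0,0,-0.95],"fingers":1}
    - {"delta_pos":[0,0,-0.0025],"turn":[0,0,-1.08],"fingers":1}
    - {"delta_pos":[0,0,-0.0025],"turn":[0,0,-1.08],"fingers":1}

```text
clock: 5.92
position: [0.5098, -0.1925, 0.0702]
ee_rot: [0.966, 0.259, -0.0, -0.001]
ft_force: [0.4, 0.8, -19.4]
grip_width: 0.106
grasp_force: 49.2
```

```bash
python3 -c "
from h import *
goto([.51,-.193,.0645],-91);print(get_obs()['torque'])"
```

```text
clk 5.92 pos [ 0.5098 -0.1925  0.0702] yawy -59.94 tilt [-0.0012  0.001  -1.    ] d [-0.0001  0.0006  0.0057] turn 0.5421018066859709 j [-0.26  0.34  0.64  1.87 -0.24  1.01 -0.57] F [  0.4   0.8 -19.4] g 0.106 49.2
[ 0.31272465 -0.5987889   0.08729077]
```

Working well: about 4.5 mm risen at under 20 N. Continuing with full swings.

Emit:
move_arm:
  plan:
    - {"delta_pos":[0,0,0],"turn":[0,0,0.13],"fingers":1}
    - {"delta_pos":[0,0,-0.0005],"turn":[0,0,0.27],"fingers":1}
    - {"delta_pos":[0,0,-0.001],"turn":[0,0,0.41],"fingers":1}
    - {"delta_pos":[0,0,-0.0013],"turn":[0,0,0.54],"fingers":1}
    - {"delta_pos":[0,0,-0.0016],"turn":[0,0,0.67],"fingers":1}
    - {"delta_pos":[0,0,-0.002],"turn":[0,0,0.81],"fingers":1}
    - {"delta_pos":[0,0,-0.0025],"turn":[0,0,0.95],"fingers":1}
    - {"delta_pos":[0,0,-0.0025],"turn":[0,0,1.08],"fingers":1}
    - {"delta_pos":[0,0,-0.0025],"turn":[0,0,1.08],"fingers":1}

```text
clock: 7.05
position: [0.5113, -0.1933, 0.0744]
ee_rot: [0.961, -0.275, 0.001, -0.0]
ft_force: [0.6, 0.4, -0.9]
grip_width: 0.106
grasp_force: 51.4
```

Emit:
move_arm:
  plan:
    - {"delta_pos":[0,0,0],"turn":[0,0,-0.13],"fingers":1}
    - {"delta_pos":[0,0,-0.0005],"turn":[0,0,-0.27],"fingers":1}
    - {"delta_pos":[0,0,-0.001],"turn":[0,0,-0.41],"fingers":1}
    - {"delta_pos":[0,0,-0.0013],"turn":[0,0,-0.54],"fingers":1}
    - {"delta_pos":[0,0,-0.0016],"turn":[0,0,-0.67],"fingers":1}
    - {"delta_pos":[0,0,-0.002],"turn":[0,0,-0.81],"fingers":1}
    - {"delta_pos":[0,0,-0.0025],"turn":[0,0,-0.95],"fingers":1}
    - {"delta_pos":[0,0,-0.0025],"turn":[0,0,-1.08],"fingers":1}
    - {"delta_pos":[0,0,-0.0025],"turn":[0,0,-1.08],"fingers":1}

```text
clock: 8.18
position: [0.5112, -0.1933, 0.0768]
ee_rot: [0.966, 0.259, 0.001, 0.0]
ft_force: [-0.4, 0.4, -0.1]
grip_width: 0.109
grasp_force: 51.4
```

```bash
python3 -c "
from h import *
goto([.51,-.193,.0645],-91);print(get_obs()['torque'])
V=pts(camera('side'));m=(abs(V[...,0]-.51)<.02)&(abs(V[...,1]+.2)<.02)
p=V[m];z=p[:,2];print(np.histogram(z,np.arange(0,.14,.01)))"
```

```text
clk 8.18 pos [ 0.5112 -0.1933  0.0768] yawy -59.96 tilt [ 2.e-03  1.e-04 -1.e+00] d [-0.0009 -0.0008  0.0123] turn 0.5418228278770691 j [-0.26  0.33  0.64  1.87 -0.23  1.02 -0.58] F [-0.4  0.4 -0.1] g 0.109 51.4
[0.20093874 0.03656779 0.02701784]
(array([ 90,  67,  59, 106,  33,  47,  19,  57,  51,  65,  58,  55,  49,
        50]), array([0.  , 0.01, 0.02, 0.03, 0.04, 0.05, 0.06, 0.07, 0.08, 0.09, 0.1 ,
       0.11, 0.12, 0.13, 0.14]))
```

Freed after 9 mm (force fell to about zero). Drawing it out straight.

Emit:
move_arm:
  plan:
    - {"delta_pos":[0,0,-0.004],"turn":[0,0,0.1],"fingers":1}
    - {"delta_pos":[0,0,-0.008],"turn":[0,0,0.2],"fingers":1}
    - {"delta_pos":[0,0,-0.012],"turn":[0,0,0.3],"fingers":1}
    - {"delta_pos":[0,0,-0.016],"turn":[0,0,0.42],"fingers":1}
    - {"delta_pos":[0,0,-0.02],"turn":[0,0,0.54],"fingers":1}
    - {"delta_pos":[0,0,-0.026],"turn":[0,0,0.54],"fingers":1}
    - {"delta_pos":[0,0,-0.034],"turn":[0,0,0.54],"fingers":1}
    - {"delta_pos":[0,0,-0.05],"turn":[0,0,0.54],"fingers":1}
    - {"delta_pos":[0,0,-0.07],"turn":[0,0,0.54],"fingers":1}
    - {"delta_pos":[0,0,-0.09],"turn":[0,0,0.54],"fingers":1}
    - {"delta_pos":[0,0,-0.105],"turn":[0,0,0.54],"fingers":1}
    - {"delta_pos":[0,0,-0.105],"turn":[0,0,0.54],"fingers":1}

```text
clock: 9.72
position: [0.5111, -0.1931, 0.182]
ee_rot: [1.0, -0.008, 0.001, -0.0]
ft_force: [-0.2, -0.7, -0.8]
grip_width: 0.116
grasp_force: 51.4
```

```bash
python3 - <<'E'
from h import *
goto([.518,-.017,.18],-91)
b=camera('side');a=camera('top')
cv2.imwrite('pics/c3.png',cv2.resize(b['color'][120:300,200:400],None,fx=3,fy=3)[:,:,::-1])
for n,c in(("side",b),("top",a)):
    V=pts(c);m=(abs(V[...,0]-.51)<.03)&(abs(V[...,1]+.193)<.03)&(V[...,2]>.045)&(V[...,2]<.168)
    p=V[m]
    for z in np.arange(.1,.168,.006):
        q=p[abs(p[:,2]-z)<.003]
        if len(q)>2: print(n,round(z,3),len(q),q[:,0].min().round(4),q[:,0].max().round(4),q.mean(0).round(4))
    m=(abs(V[...,0]-.518)<.06)&(abs(V[...,1]+.017)<.06)&(V[...,2]>.056)&(V[...,2]<.066)
    q=V[m];print(n,"rim",len(q),q.min(0),q.max(0),(q.min(0)+q.max(0))/2)
E
```

```text
clk 9.72 pos [ 0.5111 -0.1931  0.182 ] yawy -90.91 tilt [ 0.0024  0.     -1.    ] d [ 0.0041 -0.1762  0.002 ] turn 0.0015443135759072807 j [-0.4   0.22  0.78  1.76 -0.16  1.23 -1.16] F [-0.2 -0.7 -0.8] g 0.116 51.4
side 0.124 5 0.5046 0.5131 [ 0.5087 -0.1964  0.1251]
side 0.13 18 0.5045 0.5181 [ 0.511  -0.1976  0.13  ]
side 0.136 17 0.5043 0.5178 [ 0.5107 -0.1975  0.1364]
side 0.142 16 0.504 0.5177 [ 0.5104 -0.1974  0.1423]
side 0.148 16 0.5041 0.5171 [ 0.5101 -0.1982  0.1479]
side 0.154 14 0.5011 0.5208 [ 0.5099 -0.2006  0.1545]
side 0.16 38 0.4993 0.5219 [ 0.5106 -0.1975  0.1598]
side 0.166 10 0.5058 0.5145 [ 0.5099 -0.1973  0.1652]
side rim 66 [ 0.48396721 -0.05557934  0.0560046 ] [0.55306498 0.01760094 0.06100214] [ 0.5185161  -0.0189892   0.05850337]
top 0.154 4 0.5055 0.5113 [ 0.5084 -0.1812  0.1561]
top 0.16 5 0.5091 0.5147 [ 0.5119 -0.1823  0.159 ]
top rim 125 [ 0.48251777 -0.05020792  0.05615426] [0.55184011 0.01795592 0.06245747] [ 0.51717894 -0.016126    0.05930586]
```

View pics/c3.png

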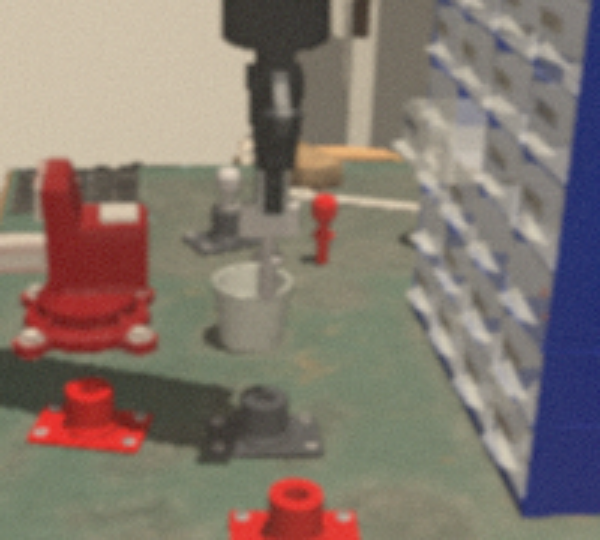

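The pin hangs upright in the jaws (crop (268,245)), the foot is clear of the empty knuckle, and the tin stands at crop (252,305). Moving over the tin and lowering to just above its floor.

Emit:
move_arm:
  plan:
    - {"delta_pos":[0.0005,-0.025,0],"turn":[0,0,0],"fingers":1}
    - {"delta_pos":[0.0015,-0.07,0],"turn":[0,0,0],"fingers":1}
    - {"delta_pos":[0.003,-0.115,0],"turn":[0,0,0],"fingers":1}
    - {"delta_pos":[0.0035,-0.155,0],"turn":[0,0,0],"fingers":1}
    - {"delta_pos":[0.004,-0.1757,0],"turn":[0,0,0],"fingers":1}
    - {"delta_pos":[0.004,-0.1757,0],"turn":[0,0,0],"fingers":1}
    - {"delta_pos":[0.004,-0.1757,0.03],"turn":[0,0,0],"fingers":1}
    - {"delta_pos":[0.004,-0.1757,0.06],"turn":[0,0,0],"fingers":1}
    - {"delta_pos":[0.004,-0.1757,0.085],"turn":[0,0,0],"fingers":1}
    - {"delta_pos":[0.004,-0.1757,0.1],"turn":[0,0,0],"fingers":1}
    - {"delta_pos":[0.004,-0.1757,0.11],"turn":[0,0,0],"fingers":1}
    - {"delta_pos":[0.004,-0.1757,0.11],"turn":[0,0,0],"fingers":1}

```text
clock: 11.32
position: [0.5171, -0.0176, 0.0705]
ee_rot: [1.0, -0.008, -0.0, 0.0]
ft_force: [-0.3, 0.2, -0.7]
grip_width: 0.103
grasp_force: 51.3
```

```bash
python3 - <<'E'
from h import *
goto([.518,-.0175,.063],-91)
b=camera('side');a=camera('top')
cv2.imwrite('pics/c4.png',cv2.resize(b['color'][170:270,230:350],None,fx=5,fy=5)[:,:,::-1])
E
```

```text
clk 11.32 pos [ 0.5171 -0.0176  0.0705] yawy -90.95 tilt [-5.e-04 -3.e-04 -1.e+00] d [ 0.0009 -0.0001  0.0075] turn 0.0009375275437724485 j [-0.62  0.27  0.64  1.94 -0.19  0.99 -1.47] F [-0.3  0.2 -0.7] g 0.103 51.3
```

View pics/c4.png

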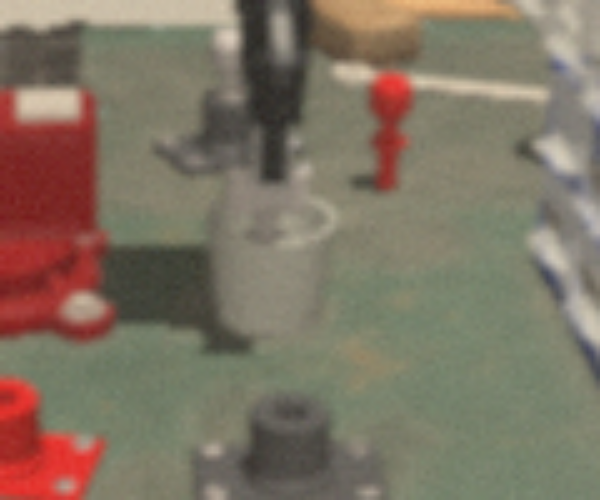

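The pin's shank is centred in the tin (crop (268,215)) and the tin is undisturbed. Lowering the last few mm until it touches.

Emit:
move_arm:
  plan:
    - {"delta_pos":[0.0005,0,0.002],"turn":[0,0,0],"fingers":1}
    - {"delta_pos":[0.0005,0,0.004],"turn":[0,0,0],"fingers":1}
    - {"delta_pos":[0.0005,0,0.0055],"turn":[0,0,0],"fingers":1}
    - {"delta_pos":[0.0005,0,0.007],"turn":[0,0,0],"fingers":1}
    - {"delta_pos":[0.0005,0,0.007],"turn":[0,0,0],"fingers":1}

```text
clock: 12.05
position: [0.5177, -0.0173, 0.0636]
ee_rot: [1.0, -0.008, -0.0, -0.0]
ft_force: [-0.1, 0.6, -0.1]
grip_width: 0.108
grasp_force: 51.3
```

Emit:
move_arm:
  plan:
    - {"delta_pos":[0,0,0.0005],"turn":[0,0,0],"fingers":1}
    - {"delta_pos":[0,0,0.001],"turn":[0,0,0],"fingers":1}
    - {"delta_pos":[0,0,0.001],"turn":[0,0,0],"fingers":1}

```text
clock: 12.42
position: [0.5178, -0.0173, 0.0627]
ee_rot: [1.0, -0.008, -0.0, -0.0]
ft_force: [-0.4, 0.3, -1.1]
grip_width: 0.112
grasp_force: 51.3
```

Emit:
move_arm:
  plan:
    - {"delta_pos":[0,0,0.0005],"turn":[0,0,0],"fingers":1}
    - {"delta_pos":[0,0,0.001],"turn":[0,0,0],"fingers":1}
    - {"delta_pos":[0,0,0.0015],"turn":[0,0,0],"fingers":1}
    - {"delta_pos":[0,0,0.0015],"turn":[0,0,0],"fingers":1}

```text
clock: 12.92
position: [0.5177, -0.0173, 0.0611]
ee_rot: [1.0, -0.008, -0.0, -0.0]
ft_force: [0.6, -0.4, -0.2]
grip_width: 0.109
grasp_force: 51.3
```

Emit:
move_arm:
  plan:
    - {"delta_pos":[0,0,0.0005],"turn":[0,0,0],"fingers":1}
    - {"delta_pos":[0,0,0.001],"turn":[0,0,0],"fingers":1}
    - {"delta_pos":[0,0,0.0015],"turn":[0,0,0],"fingers":1}
    - {"delta_pos":[0,0,0.0015],"turn":[0,0,0],"fingers":1}

```text
clock: 13.42
position: [0.5178, -0.0173, 0.0597]
ee_rot: [1.0, -0.008, 0.0, -0.0]
ft_force: [0.8, -0.0, -0.8]
grip_width: 0.103
grasp_force: 51.4
```

```bash
python3 - <<'E'
from h import *
goto([.518,-.0175,.063],-91)
b=camera('side')
V=pts(b)
for x,y in((.51,-.193),(.518,-.017)):
    m=(abs(V[...,0]-x)<.05)&(abs(V[...,1]-y)<.05)&(V[...,2]>.03);q=V[m]
    print(np.histogram(q[:,2],np.arange(.03,.13,.005)))
    q=q[(q[:,2]>.056)&(q[:,2]<.1)&(abs(q[:,1]-y)<.012)];print(len(q),q.min(0),q.max(0))if len(q) else 0
E
```

```text
clk 13.43 pos [ 0.5178 -0.0173  0.0597] yawy -90.93 tilt [ 0.e+00  1.e-04 -1.e+00] d [ 0.0002  0.0002 -0.0033] turn 0.0012421918061978842 j [-0.61  0.29  0.64  1.95 -0.21  0.97 -1.46] F [ 0.8 -0.  -0.8] g 0.103 51.4
(array([40, 92, 18,  0,  0,  0,  0,  0,  0,  0,  0,  0,  0,  0,  0,  0,  0,
        0,  0]), array([0.03 , 0.035, 0.04 , 0.045, 0.05 , 0.055, 0.06 , 0.065, 0.07 ,
       0.075, 0.08 , 0.085, 0.09 , 0.095, 0.1  , 0.105, 0.11 , 0.115,
       0.12 , 0.125]))
(array([35, 58, 46, 54, 62, 85, 34, 22, 24, 32, 12, 14, 21, 14, 14,  9,  3,
       14, 18]), array([0.03 , 0.035, 0.04 , 0.045, 0.05 , 0.055, 0.06 , 0.065, 0.07 ,
       0.075, 0.08 , 0.085, 0.09 , 0.095, 0.1  , 0.105, 0.11 , 0.115,
       0.12 , 0.125]))
146 [ 0.48386479 -0.02884391  0.05612766] [ 0.55278669 -0.00750632  0.09975471]
```

```bash
python3 - <<'E'
from h import *
b=camera('side');a=camera('top')
B=cv2.resize(b['color'][185:245,260:320],(480,480),interpolation=cv2.INTER_CUBIC)
cv2.imwrite('pics/c5.png',B[:,:,::-1])
V=pts(b);v,u=np.where((V[...,2]>.062)&(V[...,2]<.11)&(abs(V[...,0]-.518)<.03)&(abs(V[...,1]+.017)<.03))
for r in sorted(set(v)): 
    s=u[v==r];q=V[r,s];print(r,s.min(),s.max(),q[:,0].min().round(4),q[:,0].max().round(4),q[:,2].mean().round(4),b['color'][r,s].mean(0).round())
E
```

```text
198 280 280 0.509 0.509 0.0994 [75. 68. 66.]
199 280 288 0.5087 0.5279 0.1063 [69. 66. 60.]
200 280 288 0.5089 0.5284 0.103 [77. 74. 69.]
201 280 288 0.509 0.5282 0.0999 [85. 80. 73.]
202 280 288 0.5086 0.5285 0.0973 [84. 81. 74.]
203 280 288 0.5089 0.5283 0.0945 [84. 82. 74.]
204 280 288 0.5088 0.5286 0.0913 [85. 82. 73.]
205 280 288 0.5085 0.5291 0.0889 [83. 80. 73.]
206 280 290 0.5088 0.5363 0.0842 [96. 92. 84.]
207 276 291 0.4974 0.5377 0.0811 [111. 104.  95.]
208 276 291 0.4968 0.5377 0.0789 [114. 108.  98.]
209 276 291 0.497 0.5378 0.076 [119. 112. 103.]
210 276 291 0.4972 0.5383 0.072 [128. 122. 112.]
211 276 291 0.4969 0.5379 0.0686 [138. 131. 119.]
212 276 291 0.4968 0.5379 0.0648 [141. 132. 121.]
213 277 290 0.4996 0.535 0.0631 [143. 134. 122.]
```

View pics/c5.png

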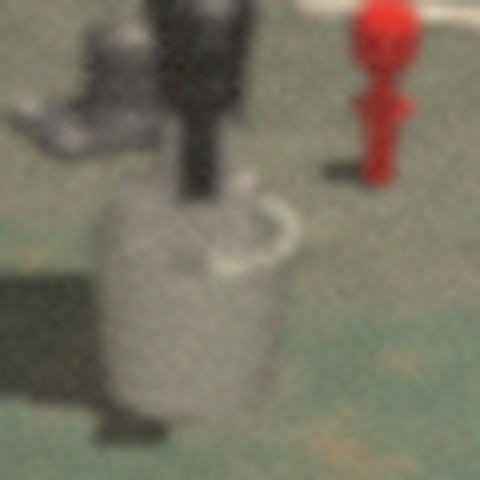

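The bar top is at z ≈ 0.083 (rows 206–207), so the foot is only about 1 mm above the tin floor. The pin sits a little higher in the grip than I assumed, so lowering a bit more.

Emit:
move_arm:
  plan:
    - {"delta_pos":[0,0,0.0005],"turn":[0,0,0],"fingers":1}
    - {"delta_pos":[0,0,0.001],"turn":[0,0,0],"fingers":1}
    - {"delta_pos":[0,0,0.0015],"turn":[0,0,0],"fingers":1}
    - {"delta_pos":[0,0,0.0015],"turn":[0,0,0],"fingers":1}

```text
clock: 14.08
position: [0.5188, -0.0173, 0.0595]
ee_rot: [1.0, -0.008, 0.001, -0.0]
ft_force: [-3.0, -0.6, 14.3]
grip_width: 0.103
grasp_force: 53.2
```

Seated on the floor (14 N). Easing off, then releasing with a small opening and rising straight out.

Emit:
move_arm:
  plan:
    - {"delta_pos":[0,0,-0.001],"turn":[0,0,0],"fingers":1}
    - {"delta_pos":[0,0,-0.001],"turn":[0,0,0],"fingers":0.85}
    - {"delta_pos":[0,0,-0.001],"turn":[0,0,0],"fingers":0.78}
    - {"delta_pos":[0,0,-0.001],"turn":[0,0,0],"fingers":0.76}
    - {"delta_pos":[0,0,-0.001],"turn":[0,0,0],"fingers":0.76}

```text
clock: 14.7
position: [0.5177, -0.0173, 0.0591]
ee_rot: [1.0, -0.008, -0.0, -0.0]
ft_force: [0.1, -1.0, -0.1]
grip_width: 0.241
grasp_force: 0.0
```

Emit:
move_arm:
  plan:
    - {"delta_pos":[0,0,-0.01],"turn":[0,0,0],"fingers":0.76}
    - {"delta_pos":[0,0,-0.03],"turn":[0,0,0],"fingers":0.76}
    - {"delta_pos":[0,0,-0.06],"turn":[0,0,0],"fingers":0.76}
    - {"delta_pos":[0,0,-0.1],"turn":[0,0,0],"fingers":0.76}
    - {"delta_pos":[0,0,-0.15],"turn":[0,0,0],"fingers":0.76}
    - {"delta_pos":[0,0,-0.15],"turn":[0,0,0],"fingers":0.76}
    - {"delta_pos":[0,0,-0.15],"turn":[0,0,0],"fingers":0.76}

```text
clock: 15.58
position: [0.5176, -0.0172, 0.2091]
ee_rot: [1.0, -0.008, 0.0, -0.0]
ft_force: [0.3, -0.7, -0.7]
grip_width: 0.238
grasp_force: 0.0
```

```bash
python3 - <<'E'
from h import *
goto([.518,-.0175,.063],-91)
b=camera('side')
cv2.imwrite('pics/c6.png',cv2.resize(b['color'][150:290,230:370],(560,560),interpolation=cv2.INTER_CUBIC)[:,:,::-1])
E
```

```text
clk 15.57 pos [ 0.5176 -0.0172  0.2091] yawy -90.93 tilt [ 1.e-04  4.e-04 -1.e+00] d [0.0004 0.0003 0.1461] turn 0.001295481178220675 j [-0.68  0.1   0.67  1.79 -0.07  1.27 -1.58] F [ 0.3 -0.7 -0.7] g 0.238 0.0
```

View pics/c6.png

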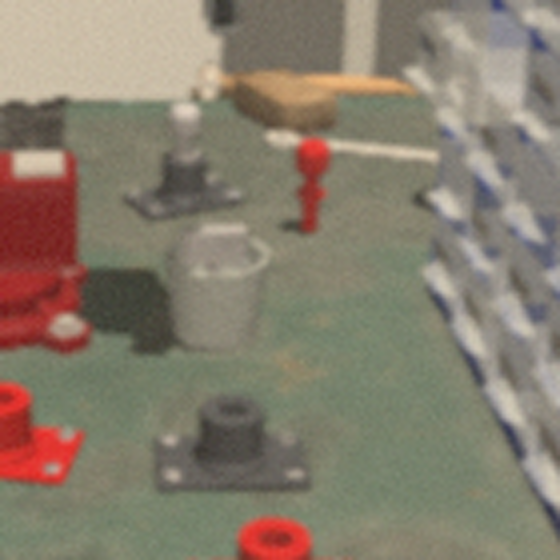

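The pin stands upright in the tin (crossbar at crop (223,245)), the tin is standing, hinge_a is empty, the knob pin is in place at (185,150), and the gripper is clear. Handing in.

```bash
python3 -c "
from workcell import hand_in
print(hand_in())"
```

```text
the job is handed in; nothing more can be done
None
```

The seized hinge pin was twisted loose, drawn out and set foot first in the upright tin; the knob pin is untouched and the job is handed in at about 16 s of the 58 s allowed (no verdict was returned).

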